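# Present the spare cell label up by its notched end

### The job

Three flat grey spare cells stand in the black slotted stand, and just one has its frosted grip end up, told only by a small notch cut out of one top corner; its label is on the face that has the notch at its upper right. Pinch that cell by the frosted end (the top third), draw it up out of its slot and present it about a hand's breadth above the middle of the flat reading pad with the label facing up, the cell leaned over about halfway from upright to flat (45 degrees) or flatter. Finish still gripping it there by the frosted end, motionless and clear of everything, with the other two cells left in their slots and the loose things on the shelf left where they lie.

Things in the scene. Friction and masses are not known exactly. Their poses are not given: they have to be found in the camera images.
- stand: black slotted stand, fixed, 150 (its x) x 86 (its y) mm, base plate 8 mm thick carrying three slots 48 mm apart along its x (centres at x = -48, 0 and +48 mm). Each slot is 13 mm wide (x), 63 mm long (y), walls 5 mm thick that rise to 38 mm above the shelf. Origin: centre of its underside, z up. It may stand at any yaw
- spare_cell: the flat grey cell to present: 10 (its x) x 60 (y) x 110 (z) mm, about 0.13 kg, loose in one of the slots, foot on the slot floor 8 mm above the shelf, 1.5 mm play to each side. Origin: middle of its plain end, the foot at the start; z points to its frosted end, the last 40 mm (z = 70 to 110), of the same grey. Label on its +x face; on the -x face two copper contacts. Pinch it firmly (40 N), else it pivots in the fingers
- notch (a point): middle of the 16 x 16 mm notch through the corner of spare_cell's frosted end, at x = 0, y = 22, z = 102 mm in the cell's frame (same axes). With the label towards you and the frosted end up, the notch is at the upper right
- label (a point): middle of the white paper label (44 x 40 mm, dark bars) on spare_cell, at x = 5, y = 0, z = 42 mm in the cell's frame (same axes)
- cell_b: a cell of the same make in another slot, standing the other way up: the notch is hidden at its foot and its top end has two square corners. Origin: middle of its lower end, z up
- cell_c: the third cell, also with its notch hidden at the foot. Origin: middle of its lower end, z up
- reading_pad: flat fixed reading pad, 150 x 150 x 6 mm, black rim with a bare metal middle and steel corner marks. Origin: centre of its underside, z up
- yellow_cell: bystander: yellow polymer cell lying flat, 90 x 55 x 9 mm, origin under its centre
- busbar: bystander: copper busbar strip lying flat, 150 x 22 x 5 mm, origin under its centre
- puller: bystander: steel two-jaw terminal puller lying flat, about 145 x 70 x 14 mm, origin under its crossbar
- jar_lid: bystander: frosted glass jar lid, 80 mm across, 32 mm high with its knob, origin under its centre
- rubber_cap: bystander: red rubber cap, 36 mm across, 26 mm high, origin under its centre
- driver: bystander: screwdriver with a black handle lying along its x, about 200 mm long and 30 mm high

How it is judged (in metres and radians):
On the way:
1. the notched cell is drawn up clear of its slot, pinched by its frosted end (contact force between the fingers and spare_cell above 1.5 N and z of the grasp point in the frame of spare_cell above 0.066 m and height (world z) of spare_cell above 0.045 m), for 0.2 s.
At the end, for the whole second after the job is handed in: The fingers grip the notched cell by its frosted end, label face within 56 degrees of straight up, label centre within 60 mm of the pad centre in plan and 70-230 mm up, still, touching nothing else; the other cells stand in their slots (15 mm) and bystanders stay put (30 mm) (contact force between the fingers and spare_cell above 1.5 N and z of the grasp point in the frame of spare_cell above 0.066 m and angle between spare_cell's own x axis and vertical below 0.98 rad and horizontal distance between label and reading_pad below 0.06 m and height (world z) of label between 0.07 and 0.23 m and height (world z) of spare_cell above 0.03 m and contact force between spare_cell and reading_pad below 0.1 N and contact force between spare_cell and stand below 0.1 N and contact force between spare_cell and yellow_cell below 0.1 N and contact force between spare_cell and busbar below 0.1 N and contact force between spare_cell and puller below 0.1 N and contact force between spare_cell and jar_lid below 0.1 N and contact force between spare_cell and rubber_cap below 0.1 N and contact force between spare_cell and driver below 0.1 N and contact force between spare_cell and cell_b below 0.1 N and contact force between spare_cell and cell_c below 0.1 N and linear speed of spare_cell below 0.03 m/s and angular speed of spare_cell below 0.2 rad/s and distance of each of cell_b, cell_c from where it was at the start of the episode below 0.015 m and angle between each of cell_b, cell_c's own z axis and vertical below 0.25 rad and distance of each of yellow_cell, busbar, puller, jar_lid, rubber_cap, driver from where it was at the start of the episode below 0.03 m); the arm keeps its last pose, push and grip.
It fails at once if another cell is lifted or knocked out of its slot (distance of any of cell_b, cell_c from where it was at the start of the episode above 0.02 m).
It fails at once if a bystander is moved by more than 40 mm (distance of any of yellow_cell, busbar, puller, jar_lid, rubber_cap, driver from where it was at the start of the episode above 0.04 m).
It also fails if it takes over 38 s, if anything falls off the work surface, if the arm or the gripper's body presses on something with over 40 N, if the wrist force passes 120 N, or if a joint passes its speed limit or range.

### The arm

A 6-joint arm with a two-finger parallel gripper is mounted at the origin on the work surface. World frame = base frame: x ahead of the robot, y to its left, z up, the work surface at z = 0. Lengths are in m, angles in degrees, forces in N, time in s.
With the tool pointing down it reaches from about 0.35 to 0.925 m from the base axis. Payload 6.4 kg.
Tool frame: the origin (TCP) lies midway between the tips of the shut fingers; the grasp point (between the pads) lies r.grip_point_offset behind it (r.grip_point_offset is the distance from the TCP to the grasp point, in m); z points along the fingers, y is the line along which they close (so a half turn about z gives the same grasp; the last joint's range is limited). The gripper opens to 94 mm and grips with 3 to 60 N. Pads are 16 mm wide; open, the fingers measure 119 mm over their backs; the gripper's body (75 mm by 177 mm) begins 78 mm behind the grasp point.
Start: joints at [-73.745, 14.043, 89.255, -0, 76.702, -9.975], TCP at [0.287, -0.583, 0.205] pointing down, gripper open.
Joint ranges: [-179.41, 179.41], [-58.25, 129.5], [7.25, 145.43], [-54.29, 234.29], [11.92, 165.04], [-157.13, 157.13]. Speed limits (degrees/s): [147.25, 147.25, 180, 180, 180, 180].

### API

Orientations are given as a 3x3 rotation matrix whose columns are the frame's x, y, z axes.
In Python, from cell import telemetry, optics, job, r gives the robot as it stands.
- The arm moves only by the tool play_rows, never from a script. Its argument "moves" is a list of rows, each a list of 7 numbers: the shift along the tool's x, y, z in cm, then the turn, a rotation vector about the tool's x, y, z in degrees, then the closure, from 0 (fully open) to 1 (shut). In form: [[dx, dy, dz, wx, wy, wz, claw], ...]. A call has 1 to 8 rows; each row shifts and turns the commanded pose from where the row before left it, along the tool's axes as they then stand; what a row does not reach is not made up. A row lasts 1/10 s, in which the tool goes at most 50 mm and 8.59 degrees, less where a joint would pass 70% of its speed; a pose out of reach is approached as far as the arm can. A call with a gripper value outside its range is refused whole. The fingers move at their own pace and stop on an object; "squeeze" is the grip in N (left out, the last holds). Time passes only in rows, so rows that do not move let the fingers close. It gives the time, the measured TCP pose, the force, the opening and the grip force at its end, in the units of the state.
- telemetry.get_obs(): the state, without advancing time (a new reading comes with each control period).
- optics.camera(name): name is "scene" or "top" or "wrist"; returns the picture (400x640x3 uint8, red, green, blue); there is no depth.
- optics.camera_model(name): a dict with "vfov" (degrees; the focal length in pixels is half the picture's height over the tangent of half this angle, whatever the lens; pixels are square), "cx", "cy" (the principal point, pixels), "camera_from_world" (4x4, takes a point from world to camera coordinates); the wrist camera has in their place "hand_eye" (4x4, takes a point from camera to tool coordinates, whose origin is the TCP and whose axes are the flange's). Camera axes: x right, y up, looking along -z (the intrinsics and any distortion apply to the point x, -y, -z); pixel columns grow to the right and rows downward; lengths in m; the calibration is good to about 2 mm. A picture is of the moment at which its call begins: read the wrist's pose just before it. camera_model takes no time and is no camera call.
- job.close_job(): hands the job in; it is judged then, once.
The state is a dict: "clock": time; "joint_positions": joint angles; "qvel": joint speeds; "joint_torque": joint torques, N m; "ee_pos": TCP position; "eef_rot": TCP orientation; "force": force on the tool from outside, world axes, zero at the start; "wrist_torque": the same for the moment, N m; "width": finger opening in m; "grip_force": force on a finger pad.
Only numpy, scipy, OpenCV 4.12 (cv2) and the standard library are available. Lean on these libraries where they do the work, as an engineer would, in place of code of your own. Each camera call takes 0.05 s, during which the arm holds its last target. There are 200 camera calls.

## Working session

There is one attempt and no reset: what is moved stays moved. The work goes in short steps, Python scripts to look and compute and a tool call to move; the robot and the scene stay as the last step left them, time stands still between calls to the robot, and variables do not carry over. Pictures are saved under pics/ and viewed, at most 10 in all, crops included, and the job is handed in when it is done.

Besides the shell and the picture viewer there is one more tool, called after "Request:" as name(argument=value, ...), one argument or row to a line, values as JSON. play_rows: Moves the arm, as the interface text tells. Its arguments: {"type":"object","properties":{"moves":{"type":"array","items":{"type":"array","items":{"type":"number"}}},"squeeze":{"type":"number"}},"required":["moves"]}

```bash
mkdir -p pics; ls
python3 - <<'E'
from cell import telemetry, optics, job, r
import cv2, numpy as np
o=telemetry.get_obs(); print({k:np.round(v,3).tolist() for k,v in o.items()}); print(r.grip_point_offset)
for n in ("scene","top"):
    cv2.imwrite(f"pics/{n}0.png",optics.camera(n)[:,:,::-1]); print(n,optics.camera_model(n))
print(optics.camera_model("wrist"))
E
```

```text
pics
{'clock': 0.0, 'joint_positions': [-73.748, 14.083, 89.323, -0.0, 76.702, -9.974], 'qvel': [-0.034, -0.114, 0.04, 0.056, -0.026, 0.09], 'joint_torque': [0.001, -41.584, -31.46, 0.069, 0.033, -0.0], 'ee_pos': [0.287, -0.583, 0.204], 'eef_rot': [[0.897, 0.442, -0.001], [0.442, -0.897, 0.002], [0.0, -0.002, -1.0]], 'force': [-0.015, 0.267, 0.763], 'wrist_torque': [0.002, -0.009, -0.009], 'grip_force': 0.0, 'width': 0.094}
0.0188
scene {'vfov': 46.16113154176664, 'cx': 310.941719613892, 'cy': 202.53949274397087, 'camera_from_world': array([[-0.81647744,  0.57723123,  0.01298843,  0.4760842 ],
       [-0.48357172, -0.69594388,  0.5308677 ,  0.25223689],
       [ 0.31547263,  0.42716066,  0.84735517, -1.43211689],
       [ 0.        ,  0.        ,  0.        ,  1.        ]])}
top {'vfov': 46.81103727307518, 'cx': 316.64434029090665, 'cy': 197.01239121945565, 'camera_from_world': array([[-4.79788700e-04, -9.99984469e-01,  5.55268878e-03,
         9.46809087e-03],
       [ 9.94754149e-01,  9.07393841e-05,  1.02294546e-01,
        -5.80657829e-01],
       [-1.02293461e-01,  5.57263997e-03,  9.94738656e-01,
        -1.46900924e+00],
       [ 0.00000000e+00,  0.00000000e+00,  0.00000000e+00,
         1.00000000e+00]])}
{'vfov': 58.00789996368336, 'cx': 312.7449741283826, 'cy': 191.05883462967418, 'hand_eye': array([[ 1.11467940e-04,  9.58104501e-01,  2.86418842e-01,
         8.39128217e-02],
       [ 9.99999804e-01, -2.83387289e-04,  5.58785581e-04,
        -3.44497972e-04],
       [ 6.16542439e-04,  2.86418723e-01, -9.58104344e-01,
        -1.79850732e-01],
       [ 0.00000000e+00,  0.00000000e+00,  0.00000000e+00,
         1.00000000e+00]])}
```

View pics/scene0.png

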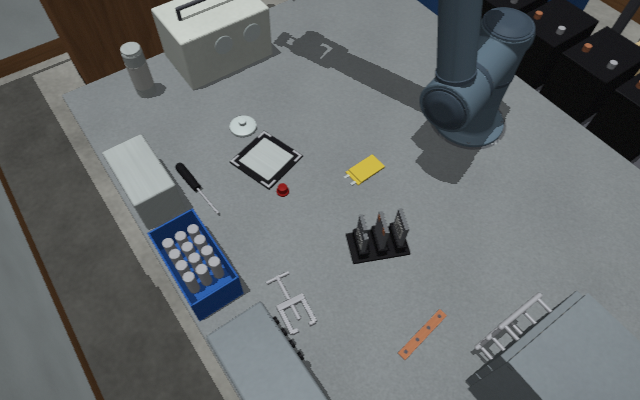

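View pics/top0.png

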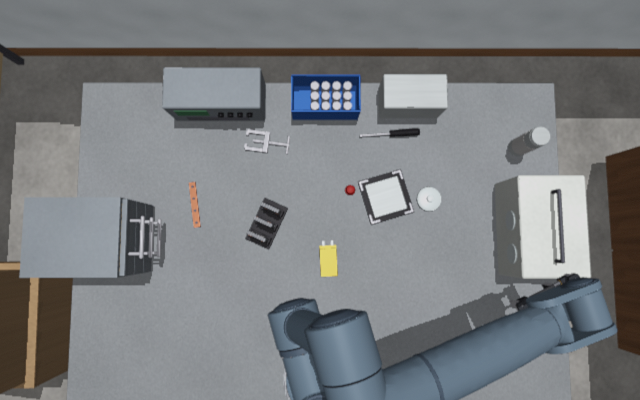

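The scene view shows the stand at about (380,240) and the pad at (267,158). In the top view the stand is at (266,223) and the pad at (386,196). Next I'll localise both and zoom in on the stand.

```bash
cat > h.py <<'E'
from cell import telemetry, optics, job, r
import cv2, numpy as np
def cam(n,o=None):
    m=optics.camera_model(n); f=200/np.tan(np.radians(m["vfov"]/2))
    if n=="wrist":
        T=np.eye(4);T[:3,:3]=o["eef_rot"];T[:3,3]=o["ee_pos"]; W=T@m["hand_eye"]
    else: W=np.linalg.inv(m["camera_from_world"])
    return W,f,m["cx"],m["cy"]
def ray(c,u,v):
    W,f,cx,cy=c; d=W[:3,:3]@np.array([(u-cx)/f,-(v-cy)/f,-1]); return W[:3,3],d
def onz(c,u,v,z):
    p,d=ray(c,u,v); return p+d*(z-p[2])/d[2]
def proj(c,P):
    W,f,cx,cy=c; q=W[:3,:3].T@(np.asarray(P)-W[:3,3]); return cx+f*q[0]/-q[2], cy+f*q[1]/q[2]
E
python3 - <<'E'
from h import *
t=cv2.imread("pics/top0.png"); s=cv2.imread("pics/scene0.png")
a=cv2.resize(t[190:255,235:300],None,fx=6,fy=6,interpolation=cv2.INTER_CUBIC)
b=cv2.resize(s[200:265,342:417],None,fx=6,fy=6,interpolation=cv2.INTER_CUBIC)[:390]
cv2.imwrite("pics/crop0.png",np.clip(np.hstack([a,b[:, :400]])*1.8,0,255).astype(np.uint8))
c=cam("top"); g=t.max(2)
for nm,(y0,y1,x0,x1),z,th in (("stand",(190,255,240,295),0.02,60),("pad",(165,230,355,415),0.006,60)):
    m=(g[y0:y1,x0:x1]<th).astype(np.uint8)
    k,l,st,_=cv2.connectedComponentsWithStats(m); i=1+st[1:,4].argmax()
    ct=max(cv2.findContours((l==i).astype(np.uint8),0,2)[0],key=cv2.contourArea)
    R=cv2.minAreaRect(ct); bx=cv2.boxPoints(R)+[x0,y0]; print(nm,R,bx.round(1).tolist())
    P=np.array([onz(c,*p,z) for p in bx]); print(P.round(3).tolist(),P.mean(0).round(3))
E
```

```text
stand ((31.724830627441406, 23.892616271972656), (23.518945693969727, 10.542975425720215), 10.007980346679688) [[259.2, 217.0], [261.1, 206.7], [284.2, 210.7], [282.4, 221.1]]
[[0.516, 0.196, 0.02], [0.55, 0.19, 0.02], [0.537, 0.115, 0.02], [0.503, 0.121, 0.02]] [0.527 0.155 0.02 ]
pad ((50.600006103515625, 29.29999542236328), (17.39252471923828, 2.8460497856140137), 71.56504821777344) [[401.5, 186.5], [404.2, 185.6], [409.7, 202.1], [407.0, 203.0]]
[[0.618, -0.271, 0.006], [0.621, -0.28, 0.006], [0.566, -0.297, 0.006], [0.563, -0.288, 0.006]] [ 0.592 -0.284  0.006]
```

View pics/crop0.png

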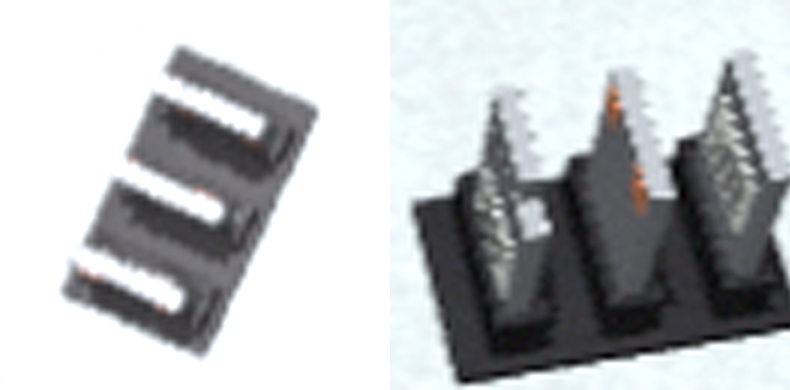

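The leftmost cell in the scene view has the cut corner at its near side, crop (535,215), and its label faces the +x side. That matches the notched cell in the stand's +x end slot. Next I'll measure the stand and pad corners and plan the hover move.

Run:
```python
from h import *
c=cam("top"); t=cv2.imread("pics/top0.png")
A=np.array([onz(c,u/6+235-.4,v/6+190-.4,.008) for u,v in ((180,45),(318,105),(208,355),(65,293))])
ctr=A.mean(0); ax=(A[0]+A[1]-A[2]-A[3])[:2]; yaw=np.arctan2(ax[1],ax[0])
print("stand",ctr,np.degrees(yaw),np.linalg.norm(ax)/2)
cell=ctr[:2]+.048*np.array([np.cos(yaw),np.sin(yaw)]); print("cell",cell)
# pad: bright middle
m=(t[165:230,355:415].min(2)>170).astype(np.uint8); k,l,st,ce=cv2.connectedComponentsWithStats(m); i=1+st[1:,4].argmax()
print(st[i],"pad",onz(c,*(ce[i]+[355,165]),.006))
o=telemetry.get_obs(); R=np.array(o["eef_rot"]); y=np.arctan2(R[1,1],R[0,1]); print("wz",np.degrees(y-yaw))
x=np.array([np.sin(-yaw),np.cos(yaw),0]);Y=np.array([np.cos(yaw),np.sin(yaw),0])
d=np.r_[cell,.25]-o["ee_pos"]; print("after turn, tool dx,dy,dz cm",x@d*100,Y@d*100,-d[2]*100)
```

```text
stand [0.49827544 0.17242266 0.008     ] -23.809521918405796 0.14825852600406061
cell [0.54219029 0.15304519]
[  11   12   40   40 1100] pad [ 0.58502085 -0.21809885  0.006     ]
wz -39.959839467531395
after turn, tool dx,dy,dz cm 77.59512675783373 -6.361673426792519 -4.552015123657297
```

Request:
play_rows(
  moves=[
    [0,0,-0.9,0,0,-8,0.3],
    [0,0,-0.9,0,0,-8,0.57],
    [0,0,-0.9,0,0,-8,0.57],
    [0,0,-0.9,0,0,-8,0.57],
    [0,0,-0.9,0,0,-8,0.57],
    [2,0,0,0,0,0,0.57],
    [4,0,0,0,0,0,0.57],
    [4,0,0,0,0,0,0.57],
  ],
  squeeze=40,
)

```text
clock: 0.9
ee_pos: [0.3276, -0.4905, 0.2498]
eef_rot: [[0.404, 0.915, -0.0], [0.915, -0.404, 0.001], [0.001, -0.001, -1.0]]
force: [-0.2, 0.4, -0.3]
width: 0.0407
grip_force: 0.0
```

Request:
play_rows(
  moves=[
    [4.5,-0.8,0,0,0,0,0.57],
    [4.5,-0.8,0,0,0,0,0.57],
    [4.5,-0.8,0,0,0,0,0.57],
    [4.5,-0.8,0,0,0,0,0.57],
    [4.5,-0.8,0,0,0,0,0.57],
    [4.5,-0.8,0,0,0,0,0.57],
    [4.5,-0.8,0,0,0,0,0.57],
    [4.5,-0.8,0,0,0,0,0.57],
  ],
)

```text
clock: 1.7
ee_pos: [0.414, -0.1344, 0.2502]
eef_rot: [[0.404, 0.915, -0.0], [0.915, -0.404, 0.0], [0.0, -0.0, -1.0]]
force: [0.4, 0.0, 0.3]
width: 0.0405
grip_force: 0.0
```

Request:
play_rows(
  moves=[
    [4.5,0,0,0,0,0,0.57],
    [4.5,0,0,0,0,0,0.57],
    [4.5,0,0,0,0,0,0.57],
    [4.5,0,0,0,0,0,0.57],
    [4.5,0,0,0,0,0,0.57],
    [4.5,0,0,0,0,0,0.57],
    [2.5,0,0,0,0,0,0.57],
    [0,0,0,0,0,0,0.57],
  ],
)

```text
clock: 2.5
ee_pos: [0.5332, 0.1361, 0.2497]
eef_rot: [[0.399, 0.917, -0.001], [0.917, -0.399, 0.0], [-0.0, -0.001, -1.0]]
force: [-0.7, -0.8, 0.9]
width: 0.0407
grip_force: 0.0
```

Run:
```python
from h import *
o=telemetry.get_obs(); im=optics.camera("wrist"); cv2.imwrite("pics/w1.png",im[:,:,::-1])
np.savez("w1.npz",ee_pos=o["ee_pos"],eef_rot=o["eef_rot"]); print(o["clock"],o["ee_pos"],o["eef_rot"],o["width"])
c=cam("wrist",o); R=np.array(o["eef_rot"])
print("expected cell top", proj(c,[.5422,.153,.118]))
```

```text
2.5 [0.53317405 0.13608316 0.24973908] [[ 3.99434269e-01  9.16761034e-01 -1.21281144e-03]
 [ 9.16761813e-01 -3.99434209e-01  3.01870294e-04]
 [-2.07695455e-04 -1.23243656e-03 -9.99999219e-01]] 0.0406581377091714
expected cell top (np.float64(315.058681108216), np.float64(160.50265848817546))
```

View pics/w1.png

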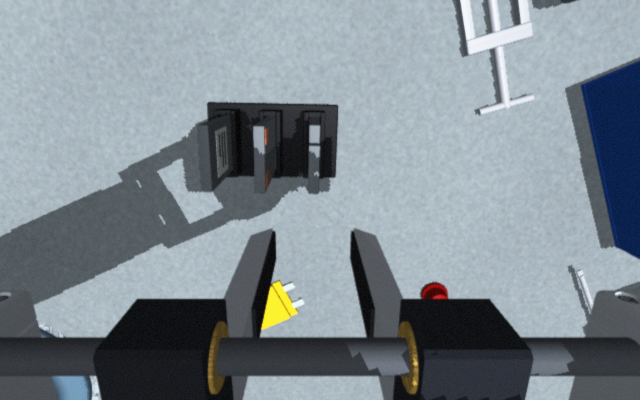

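The wrist view shows the notched cell on the right, at u≈309–322, v≈113–192, with the notch step at v≈143. The upper end of the image is cell +y, and the position matches the prediction of (315,160). Next I'll measure its edges.

Run:
```python
from h import *
im=cv2.imread("pics/w1.png",0)
for v in (125,150,160,170,182,186): print(v,im[v,300:332].tolist())
print(im[105:200,315].tolist())
```

```text
125 [21, 25, 25, 24, 26, 22, 25, 22, 27, 76, 117, 125, 127, 123, 126, 121, 122, 121, 118, 106, 56, 47, 52, 55, 39, 51, 53, 55, 55, 53, 54, 54]
150 [22, 21, 18, 19, 25, 21, 21, 19, 52, 137, 147, 163, 167, 167, 171, 171, 171, 171, 171, 131, 59, 27, 22, 17, 16, 18, 16, 23, 22, 24, 25, 24]
160 [17, 25, 22, 12, 18, 20, 20, 16, 43, 73, 79, 81, 78, 79, 81, 80, 77, 81, 77, 50, 28, 20, 18, 18, 12, 17, 24, 19, 21, 20, 23, 36]
170 [23, 16, 19, 16, 22, 22, 22, 23, 54, 77, 85, 81, 79, 79, 76, 78, 83, 83, 72, 39, 25, 21, 16, 13, 22, 20, 24, 21, 20, 23, 19, 26]
182 [93, 90, 88, 90, 89, 88, 93, 89, 78, 74, 79, 81, 78, 77, 78, 76, 78, 75, 70, 85, 89, 92, 89, 91, 89, 90, 92, 91, 94, 124, 147, 172]
186 [133, 110, 102, 125, 134, 102, 93, 77, 72, 76, 72, 75, 78, 77, 78, 77, 73, 73, 74, 88, 93, 91, 94, 93, 92, 87, 87, 89, 96, 131, 173, 185]
[41, 55, 59, 58, 52, 34, 19, 43, 55, 54, 55, 52, 49, 42, 47, 44, 45, 43, 49, 61, 121, 163, 175, 176, 176, 171, 174, 175, 175, 173, 172, 172, 171, 172, 175, 175, 170, 142, 82, 52, 86, 145, 169, 172, 170, 171, 171, 166, 160, 147, 126, 96, 89, 82, 83, 80, 79, 76, 78, 78, 77, 77, 80, 75, 79, 78, 92, 128, 157, 139, 101, 79, 76, 79, 77, 77, 76, 76, 73, 77, 76, 77, 75, 74, 73, 79, 74, 77, 94, 141, 176, 179, 177, 174, 180]
```

Run:
```python
from h import *
o=dict(np.load("w1.npz")); c=cam("wrist",o); R=o["eef_rot"];p=o["ee_pos"]
for n,u,v,z in (("y=-30",312.7,193.2,.118),("y=14",314,145.5,.118),("y=30",314.8,125,.102),("mid",313.5,170,.118)):
    P=onz(c,u,v,z); print(n,P.round(4),"tool",((P-p)@R*100).round(2))
```

```text
y=-30 [0.5283 0.1263 0.118 ] tool [-1.09 -0.04 13.17]
y=14 [0.5466 0.1655 0.118 ] tool [ 3.24  0.07 13.17]
y=30 [0.5536 0.1798 0.102 ] tool [ 4.83  0.15 14.77]
mid [0.5375 0.1457 0.118 ] tool [ 1.06  0.03 13.17]
```

Request:
play_rows(
  moves=[
    [1.0,0.1,0,0,0,1.6,0.57],
    [0.85,0,3,0,0,0,0.57],
    [0,0,4,0,0,0,0.57],
    [0,0,2,0,0,0,0.57],
    [0,0,0,0,0,0,0.57],
    [0,0,0,0,0,0,0.57],
  ],
)

```text
clock: 3.15
ee_pos: [0.5417, 0.1492, 0.161]
eef_rot: [[0.43, 0.903, 0.0], [0.903, -0.43, -0.0], [-0.0, 0.0, -1.0]]
force: [0.5, 0.2, 0.2]
width: 0.0405
grip_force: 0.0
```

Run:
```python
from h import *
o=telemetry.get_obs(); im=optics.camera("wrist"); cv2.imwrite("pics/w2.png",im[:,:,::-1])
p=o["ee_pos"];R=np.array(o["eef_rot"]);print(p,np.degrees(np.arctan2(R[1,0],R[0,0])),o["joint_positions"])
print("target y0 tool cm",((np.array([.5283,.1263,.118])+.03*np.array([np.cos(np.radians(64.7)),np.sin(np.radians(64.7)),0])-p)@R*100).round(2))
```

```text
[0.54168626 0.14919503 0.16100371] 64.56038732162133 [ 3.84185511e+00  4.86486677e+00  1.04465484e+02 -7.53089414e-03
  7.06609031e+01  2.92839610e+01]
target y0 tool cm [ 0.36 -0.23  4.3 ]
```

View pics/w2.png

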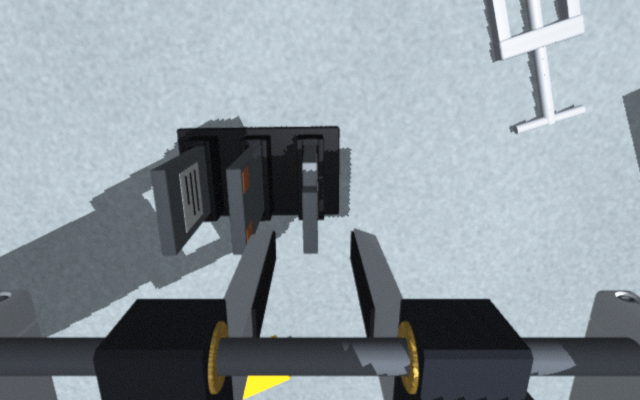

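In this closer view the notched cell's top spans u≈304–317 and v≈180–252, just left of the finger mid-line at u≈313. I'll measure it once more before descending.

Run:
```python
from h import *
o=telemetry.get_obs(); c=cam("wrist",o); R=np.array(o["eef_rot"]);p=o["ee_pos"]
im=cv2.imread("pics/w2.png",0)
for v in (190,210,240): print(v,im[v,296:326].tolist())
print(im[135:260,310].tolist())
def T(u,v,z): return ((onz(c,u,v,z)-p)@R*100).round(2)
print(T(310.5,252.5,.118),T(310.5,210,.118),T(310.5,182,.118))
print(proj(c,p+R@[0,0,-.0188]))
```

```text
190 [20, 22, 18, 20, 21, 23, 43, 48, 49, 45, 47, 49, 48, 46, 49, 47, 48, 49, 48, 50, 48, 68, 41, 24, 16, 24, 38, 26, 27, 26]
210 [17, 19, 14, 23, 25, 25, 49, 75, 85, 83, 88, 84, 83, 85, 85, 87, 84, 84, 83, 79, 76, 58, 38, 28, 38, 36, 33, 25, 23, 22]
240 [199, 197, 198, 201, 203, 199, 193, 123, 88, 79, 83, 82, 79, 82, 84, 83, 80, 80, 80, 77, 79, 101, 172, 196, 199, 198, 200, 201, 202, 202]
[10, 10, 14, 25, 45, 55, 57, 58, 57, 54, 45, 46, 50, 47, 52, 52, 51, 51, 51, 50, 49, 52, 51, 46, 49, 49, 55, 98, 151, 178, 181, 181, 181, 178, 158, 115, 91, 90, 89, 88, 89, 87, 89, 89, 88, 88, 86, 86, 89, 83, 76, 62, 49, 46, 44, 49, 54, 63, 78, 84, 83, 86, 84, 81, 86, 85, 85, 83, 84, 82, 83, 82, 86, 84, 80, 85, 85, 82, 82, 84, 82, 83, 83, 81, 81, 83, 82, 83, 83, 86, 85, 81, 79, 83, 80, 82, 82, 82, 80, 82, 84, 80, 82, 80, 80, 84, 81, 83, 81, 83, 78, 80, 80, 80, 81, 78, 82, 87, 128, 171, 190, 197, 197, 199, 196]
[-2.65 -0.18  4.41] [ 0.42 -0.18  4.41] [ 2.33 -0.17  4.41]
(np.float64(313.23241379724095), np.float64(260.86193822548205))
```

Request:
play_rows(
  moves=[
    [0.35,-0.18,1,0,0,0,0.57],
    [0,0,2.5,0,0,0,0.57],
    [0,0,2.5,0,0,0,0.57],
    [0,0,2.2,0,0,0,0.57],
    [0,0,0,0,0,0,0.57],
    [0,0,0,0,0,0,0.57],
  ],
  squeeze=40,
)

```text
clock: 3.8
ee_pos: [0.542, 0.1542, 0.0792]
eef_rot: [[0.428, 0.904, 0.001], [0.904, -0.428, 0.0], [0.0, 0.001, -1.0]]
force: [-0.2, -0.2, -0.1]
width: 0.0404
grip_force: 0.0
```

Request:
play_rows(
  moves=[
    [0,0,0,0,0,0,0.75],
    [0,0,0,0,0,0,0.85],
    [0,0,0,0,0,0,1],
    [0,0,0,0,0,0,1],
    [0,0,0,0,0,0,1],
    [0,0,0,0,0,0,1],
  ],
  squeeze=40,
)

```text
clock: 4.4
ee_pos: [0.5418, 0.1541, 0.079]
eef_rot: [[0.428, 0.904, 0.001], [0.904, -0.428, 0.0], [0.0, 0.001, -1.0]]
force: [-0.9, -0.5, 3.0]
width: 0.0098
grip_force: 40.0
```

Gripped at 9.8 mm with 40 N. Now I'll lift straight up to TCP height ≈0.26.

Request:
play_rows(
  moves=[
    [0,0,-1,0,0,0,1],
    [0,0,-1.5,0,0,0,1],
    [0,0,-2,0,0,0,1],
    [0,0,-2.5,0,0,0,1],
    [0,0,-3,0,0,0,1],
    [0,0,-4,0,0,0,1],
    [0,0,-4,0,0,0,1],
    [0,0,-1,0,0,0,1],
  ],
)

```text
clock: 5.2
ee_pos: [0.5437, 0.1544, 0.2751]
eef_rot: [[0.428, 0.904, 0.01], [0.904, -0.428, 0.001], [0.005, 0.008, -1.0]]
force: [0.8, -0.3, -0.8]
width: 0.0095
grip_force: 40.0
```

Run:
```python
from h import *
o=telemetry.get_obs(); a=optics.camera("scene"); b=optics.camera("wrist")
c=cam("scene"); u,v=map(int,proj(c,o["ee_pos"])); print(u,v,o["joint_positions"])
A=cv2.resize(a[max(v-70,0):v+110,u-100:u+60],None,fx=2.2,fy=2.2)
B=b[:396,120:520]
cv2.imwrite("pics/l.png",np.hstack([A,B])[:,:,::-1])
```

```text
371 188 [ 4.35300581e+00 -6.38066669e-01  9.79561744e+01  1.57591206e-02
  8.21192470e+01  2.97140778e+01]
```

View pics/l.png

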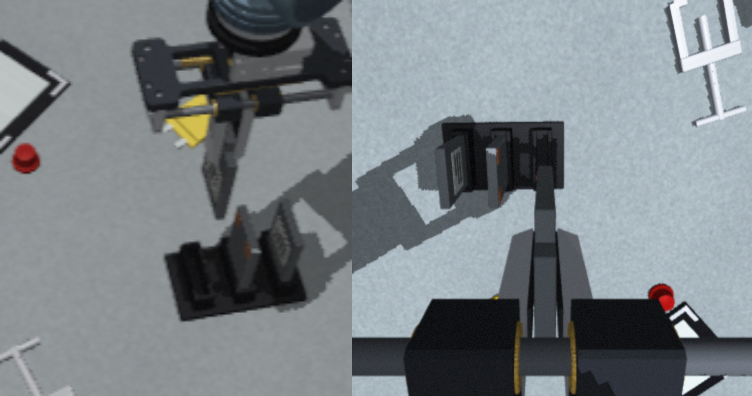

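The cell is out of its slot, hanging straight, with its label on the tool +y side and the other two still standing (scene half of the crop). Next I'll carry it over the pad.

Request:
play_rows(
  moves=[
    [-1,0.5,0,0,0,0,1],
    [-2,1.1,0,0,0,0,1],
    [-3,1.6,0,0,0,0,1],
    [-4,2.1,0,0,0,0,1],
    [-4,2.1,0,0,0,0,1],
    [-4,2.1,0,0,0,0,1],
    [-4,2.1,0,0,0,0,1],
    [-4,2.1,0,0,0,0,1],
  ],
)

```text
clock: 6.1
ee_pos: [0.552, -0.1415, 0.2653]
eef_rot: [[0.429, 0.903, -0.005], [0.903, -0.429, 0.002], [-0.0, -0.005, -1.0]]
force: [0.3, -0.4, -1.3]
width: 0.0099
grip_force: 40.0
```

Request:
play_rows(
  moves=[
    [-3,1.6,0,0,0,0,1],
    [-2,1.2,0,0,0,0,1],
    [-1,0.6,0,-3,0,0,1],
    [0,0,0,-6,0,0,1],
    [0,0,0,-6,0,0,1],
    [0,0,0,-6,0,0,1],
    [0,0,0,-6,0,0,1],
    [0,0,0,-6,0,0,1],
  ],
)

```text
clock: 6.9
ee_pos: [0.5571, -0.2083, 0.265]
eef_rot: [[0.429, 0.758, 0.491], [0.903, -0.36, -0.233], [-0.0, 0.544, -0.839]]
force: [0.0, -0.3, -3.0]
width: 0.0096
grip_force: 40.0
```

Request:
play_rows(
  moves=[
    [0,0,0,-6,0,0,1],
    [0,0,0,-6,0,0,1],
    [0,0,0,-5,0,0,1],
    [0,0,0,0,0,0,1],
    [0,0,0,0,0,0,1],
    [0,0,0,0,0,0,1],
  ],
)

```text
clock: 7.5
ee_pos: [0.5591, -0.2089, 0.2686]
eef_rot: [[0.429, 0.582, 0.691], [0.903, -0.276, -0.328], [-0.0, 0.765, -0.644]]
force: [0.4, 0.2, -1.0]
width: 0.0097
grip_force: 40.0
```

Run:
```python
from h import *
o=telemetry.get_obs(); R=np.array(o["eef_rot"]); print(o["clock"],o["joint_positions"],o["ee_pos"],R[2])
lab=o["ee_pos"]+R@[0,.005,.048-.0188]; print("label",lab)
print("move cm",(R.T@(np.array([.585,-.218,.165])-lab)*100).round(1))
```

```text
7.5 [-34.80509983 -23.24557555 128.16127421  16.30575636  26.46842364
 -20.77867864] [ 0.55912372 -0.20886352  0.26856311] [-1.73552048e-04  7.65210197e-01 -6.43780494e-01]
label [ 0.58221753 -0.21982458  0.25359077]
move cm [ 0.3 -6.7  5.8]
```

Request:
play_rows(
  moves=[
    [0.1,-1,0.9,0,0,0,1],
    [0.1,-2,1.7,0,0,0,1],
    [0.1,-2,1.7,0,0,0,1],
    [0,-1.2,1.1,0,0,0,1],
    [0,-0.5,0.4,0,0,0,1],
    [0,0,0,0,0,0,1],
    [0,0,0,0,0,0,1],
    [0,0,0,0,0,0,1],
  ],
)

```text
clock: 8.3
ee_pos: [0.5622, -0.2068, 0.1818]
eef_rot: [[0.428, 0.579, 0.694], [0.904, -0.274, -0.329], [-0.0, 0.768, -0.641]]
force: [0.5, -1.3, -1.3]
width: 0.01
grip_force: 40.0
```

Run:
```python
from h import *
o=telemetry.get_obs(); R=np.array(o["eef_rot"]); print(o["clock"],o["joint_positions"],o["ee_pos"],R[2],np.abs(o["qvel"]).max(),o["grip_force"])
print("label",o["ee_pos"]+R@[0,.005,.048-.0188])
a=optics.camera("scene"); b=optics.camera("top")
A=cv2.resize(a[80:270,180:420],None,fx=1.6,fy=1.6); B=cv2.resize(b[130:282,240:455],None,fx=2,fy=2)
cv2.imwrite("pics/f.png",np.hstack([A[:304],B])[:,:,::-1])
```

```text
8.3 [-34.28444376 -14.83992719 131.94710264  27.84437973  14.72753228
 -32.82304916] [ 0.56224276 -0.20679049  0.18175029] [-4.45388322e-04  7.67721882e-01 -6.40783048e-01] 0.39263052546346067 39.991224110126495
label [ 0.58539121 -0.21777255  0.16687803]
```

View pics/f.png

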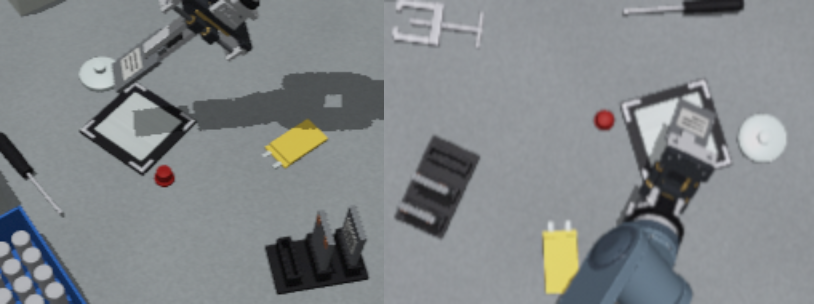

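Both views show the label facing up over the pad (top half of the crop, at (692,122)), with nothing touching. The other cells and loose things are in place. I'll let it settle and hand in.

Request:
play_rows(
  moves=[
    [0,0,0,0,0,0,1],
    [0,0,0,0,0,0,1],
    [0,0,0,0,0,0,1],
    [0,0,0,0,0,0,1],
  ],
)

```text
clock: 8.8
ee_pos: [0.5614, -0.2062, 0.1799]
eef_rot: [[0.428, 0.581, 0.692], [0.904, -0.275, -0.328], [0.0, 0.766, -0.643]]
force: [0.0, -0.3, -1.9]
width: 0.0099
grip_force: 40.0
```

```bash
python3 -c "
from cell import job
print(job.close_job())"
```

```text
the job is handed in; nothing more can be done
None
```

I handed the job in at about 8.8 s with the notched cell held at 40 N by its frosted end, label up, leaned about 50° from upright and about 16 cm above the middle of the pad; no verdict came back, but the last pictures showed it clear of everything, with the other cells and loose things in place.

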